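Roll a sample tube onto the reader's scan line and read it

TASK

Of the two tubes lying on the deck of the white code reader, roll the red-capped one with a fingertip on top of it until it lies at rest along the red scan line, then press the green read key fully down and let it come up again. The tube must roll along the deck, not be dragged, pinched or lifted. Leave the blue-capped tube and everything else as it is, and do not press the key before the tube is on the line.

Things in the scene. Friction and masses are not known exactly. Their poses are not given: they have to be found in the camera images.
- reader: White flatbed tube-code reader fixed to the worktop, 206 x 262 mm in plan, turned up to 0.3 rad. Origin on the worktop under its middle; x points away from the robot, y left, z up. Black roll deck, top at z = 30 mm, x = -33 to 53, y = -119 to 119 mm; low white fences round it (tops at z = 37 front, 41 rear, 39 ends). Front apron x = -107 to -39 mm, z = 25 mm, with display and read key.
- scan_line (a point): Middle of the red scan line, on the deck's top face, 30 mm above the worktop and 20 mm behind the reader's origin; axes as the reader's. The line, 2.4 mm wide, runs along x over deck and channel in a 16 mm wide grey window, and shows as red marks on top of the front and rear fences. The grey channel for caps (x = 33 to 63 mm from here) is 3 mm lower than the deck.
- red_tube: Loose red-capped sample tube lying on the deck, 99 mm long, about 22 g; body 15.2 mm in diameter, cap 18 mm, at the far end over the channel. Origin on its axis at the pointed end, near the robot; z runs to the cap, x and y turn as it rolls. Starts 55 to 85 mm left or right of the line, nearly parallel to it. It has rolling resistance and stops soon when let go.
- red_tube_mid (a point): Point on the red-capped tube's axis 45 mm from its pointed end (middle of the body), 7.6 mm above the deck; the tube's top is 15.2 mm above the deck. A fingertip pressed lightly on top here (2 to 5 N) and moved sideways rolls the tube half as far as the fingertip goes.
- blue_tube: The other tube on the deck, blue cap, same size and posture, 55 to 85 mm from the line on the other side. To be left alone.
- blue_tube_mid (a point): Point on the blue-capped tube's axis 45 mm from its pointed end.
- read_key (a joint): Travel of the green read key: 0 up, 0.005 m fully down. It springs back; starts to move at about 1.2 N, fully down at 4 N.
- read_key_top (a point): Centre of the top face of the green read key, 24 x 36 mm (long side across the reader), in a grey bezel 36 x 48 mm whose top is 31 mm above the worktop; 71 mm in front and 66 mm right of the reader's origin, 40 mm above the worktop when up. Pressed straight down.
- bottle: White reagent bottle with red cap, 75 mm in diameter, 164 mm high, standing behind the reader; origin at the centre of its underside. Bystander.
- timer: Small white lab timer 70 x 66 x 16 mm on the worktop at left; origin under its centre. Bystander.
- bulb: Orange rubber bulb, 57 mm wide, 62 mm high, on the worktop at right; origin under its centre. Bystander.

How it is judged:
On the way, in this order (a step that is already met when the one before it is completed fails the run):
1. the red-capped tube has rolled over by half a turn on the deck (angle between red_tube's own x axis and vertical below 0.8 rad and z of red_tube_mid in the frame of scan_line below 0.012 m), for 0.03 s.
2. the red-capped tube rests along the scan line (y of red_tube_mid in the frame of scan_line between -0.006 and 0.006 m and x of red_tube_mid in the frame of scan_line between -0.018 and 0.018 m and angle between the z axis of red_tube and the x axis of scan_line, either way round below 0.17 rad and z of red_tube_mid in the frame of scan_line below 0.012 m and linear speed of red_tube below 0.01 m/s and angular speed of red_tube below 0.5 rad/s), for 0.2 s.
3. the read key is pressed fully down while the tube is on the line (value of joint read_key above 0.004 m and y of red_tube_mid in the frame of scan_line between -0.006 and 0.006 m and x of red_tube_mid in the frame of scan_line between -0.018 and 0.018 m and angle between the z axis of red_tube and the x axis of scan_line, either way round below 0.17 rad and z of red_tube_mid in the frame of scan_line below 0.012 m), for 0.03 s.
At the end, for the whole second after the job is handed in: The red-capped tube rests on the deck along the scan line: middle within 6 mm of the line sideways and 18 mm of its middle lengthways, axis within 10 degrees of it; the read key is up again (within 1 mm); the blue-capped tube is within 12 mm of where it lay (all of step 2 and value of joint read_key below 0.001 m and distance of blue_tube_mid from where it was at the start of the episode below 0.012 m); the robot touches nothing.
It fails at once if the red-capped tube was lifted (its middle more than 12 mm above where it lies on the deck) (z of red_tube_mid in the frame of scan_line above 0.02 m).
It fails at once if the read key was pressed while the tube was away from the line (value of joint read_key above 0.003 m and (y of red_tube_mid in the frame of scan_line above 0.01 m or y of red_tube_mid in the frame of scan_line below -0.01 m)).
It fails at once if the blue-capped tube was moved by more than 12 mm (distance of blue_tube_mid from where it was at the start of the episode above 0.012 m).
It fails at once if the bottle, the timer or the bulb was moved by more than 20 mm (distance of any of bottle, timer, bulb from where it was at the start of the episode above 0.02 m).
It also fails if it takes over 51 s, if anything falls off the work surface, if the arm or the gripper's body presses on something with over 40 N, if the wrist force passes 120 N, or if a joint passes its speed limit or range.

ROBOT

A 7-joint arm with a two-finger parallel gripper is mounted at the origin on a cart in front of the work surface, level with it; the furniture and walls round the work are solid. World frame = base frame: x ahead of the robot, y to its left, z up, the work surface at z = 0. Lengths are in m, angles in rad, forces in N, time in s.
With the tool pointing down it reaches from about 0.35 to 0.775 m from the base axis. Payload 3.1 kg.
Tool frame: the origin (TCP) lies midway between the tips of the shut fingers; the grasp point (between the pads) lies 19 mm behind it; z points along the fingers, y is the line along which they close (so a half turn about z gives the same grasp; the last joint's range is limited). The gripper opens to 85 mm and grips with 20 to 120 N. Pads are 22 mm wide; open, the fingers measure 114 mm over their backs; the gripper's body (76 mm by 85 mm) begins 54 mm behind the grasp point. The pads swing forward as they close: fully open they stand 13 mm farther back than shut.
Start: joints at [-1.235, 0.311, 0.014, 1.512, -0.004, 1.319, -0.027], TCP at [0.203, 0.511, 0.231] pointing down, gripper open.
Joint ranges: [-2.7, 2.7], [-0.3, 1.91], [-1.27, 1.3], [0.12, 2.57], [-1.44, 4.58], [0.2, 2.03], [-3.05, 3.05]. Speed limits (rad/s): [2.79, 2.79, 3.14, 3.14, 3.14, 3.14, 3.14].

INTERFACE

Orientations are given as a rotation vector (axis times angle).
In Python, from bench import ctrl gives the robot as it stands.
- The arm moves only by the tool pendant, called after "Call:" as name(argument=value, ...) on one line, values as JSON. Schema: {"type":"object","properties":{"motion":{"type":"object","properties":{"moves":{"type":"array","items":{"type":"array","items":{"type":"number"},"minItems":7,"maxItems":7},"minItems":1,"maxItems":5}},"additionalProperties":false,"required":["moves"]},"force":{"type":"number"},"only":{"type":"string"},"quiet":{"type":"boolean"},"lines":{"type":"string"}},"required":["motion"],"additionalProperties":false}. motion is an object whose key "moves" holds a list of rows, 1 to 5 of them, each of 7 numbers: a rotation vector rx, ry, rz in fractions of the full range, 1 being pi/2 rad, then dx, dy, dz in shares of the most that a row can go, 1 being 50 mm, then the finger opening in m; each row shifts and turns the commanded pose from where the row before left it, along the tool's axes as they then stand; what a row does not reach is not made up. A row lasts 1/10 s, in which the tool goes at most 0.05 m and 0.15 rad, less where a joint would pass 70% of its speed; a pose out of reach is approached as far as the arm can. The fingers move at their own pace and stop on an object; force is the grip in N (left out, the last holds). Time passes only in rows, so rows that do not move let the fingers close. The tool returns the time, the measured TCP pose, the force, the opening and the grip force at its end. only (a regular expression) keeps the lines of the reply that match it, lines (a string "A,B") keeps lines A to B, and quiet returns only ok. A shift or turn number past 1, either way, is cut back to 1. Input that does not fit is refused with a message, and nothing moves.
- ctrl.read_state(): the state, without advancing time (a new reading comes with each control period).
- ctrl.snapshot(name): name is "side" or "top" or "wrist"; returns the picture (480x640x3 uint8, blue, green, red); there is no depth.
- ctrl.calibration(name): a dict with "fx", "fy", "cx", "cy" (pixels), "dist" ([k1, k2, p1, p2, k3] as OpenCV has them; the pictures are not rectified), "R" (3x3) and "t" (3): a world point X has camera coordinates R X + t. Camera axes: x right, y down, z forward; pixel columns grow to the right and rows downward; lengths in m; the calibration is good to about 2 mm. A picture is of the moment at which its call begins: read the wrist's pose just before it. calibration takes no time and is no camera call; for the wrist camera it gives the pose at the moment of the call.
- ctrl.sign_off(): hands the job in; it is judged then, once.
The state is a dict: "time_s": time; "joint_pos": joint angles; "qd": joint speeds; "tau": joint torques, N m; "tcp_pos": TCP position; "orientation": TCP orientation; "contact_force": force on the tool from outside, world axes, zero at the start; "moment": the same for the moment, N m; "grip_width": finger opening in m; "gripper_force": force on a finger pad.
Only numpy, scipy, OpenCV 4.12 (cv2) and the standard library are available. Lean on these libraries where they do the work, as an engineer would, in place of code of your own. Each camera call takes 0.05 s, during which the arm holds its last target. There are 200 camera calls.

## Working session

There is one attempt and no reset: what is moved stays moved. The work goes in short steps, Python scripts to look and compute and a tool call to move; the robot and the scene stay as the last step left them, time stands still between calls to the robot, and variables do not carry over. Pictures are saved under pics/ and viewed, at most 10 in all, crops included, and the job is handed in when it is done.

```bash
ls; mkdir -p pics; python3 - <<'E'
from bench import ctrl
import cv2
for n in("top","side"):
    cv2.imwrite(f"pics/{n}0.png",ctrl.snapshot(n)); c=ctrl.calibration(n); print(n,c)
s=ctrl.read_state(); print(s)
E
```

```text
pics
top {'fx': 457.8655763756027, 'fy': 457.8655763756027, 'cx': 326.46759609400635, 'cy': 239.1136183121302, 'dist': array([0.00251275, 0.        , 0.        , 0.        , 0.        ]), 'R': array([[-0.00646033, -0.99996168,  0.00590864],
       [-0.97671927,  0.00504294, -0.21446222],
       [ 0.2144242 , -0.00715658, -0.97671441]]), 't': array([0.02083236, 0.58452059, 0.86586554])}
side {'fx': 500.55388232278773, 'fy': 500.55388232278773, 'cx': 313.779574770288, 'cy': 242.76426997783454, 'dist': array([-0.08284646,  0.        ,  0.        ,  0.        ,  0.        ]), 'R': array([[ 0.9699915 , -0.24308045,  0.00532857],
       [-0.08234062, -0.34903605, -0.93348479],
       [ 0.22877176,  0.90503355, -0.3585774 ]]), 't': array([-0.55395843,  0.11575792,  1.18661386])}
{'time_s': 0.1, 'joint_pos': array([-1.2347035 ,  0.31164545,  0.01399221,  1.51286389, -0.0043776 ,
        1.31919811, -0.02724992]), 'qd': array([-0.00012602, -0.00066469, -0.00016701, -0.00381793, -0.00249451,
       -0.00044676, -0.00141923]), 'tau': array([ 5.57503463e-04, -3.80855691e+01,  1.46750906e-01, -2.31240463e+01,
        1.25362031e-02,  8.05718562e-03,  7.60722941e-06]), 'tcp_pos': array([0.20263721, 0.51062501, 0.23034309]), 'orientation': array([-0.58980818, -3.08544005,  0.00324366]), 'contact_force': array([0.50720632, 0.52856945, 0.02424893]), 'moment': array([ 0.0381693 , -0.01106966,  0.00484675]), 'gripper_force': 0.0, 'grip_width': 0.08519872341991012}
```

View pics/top0.png

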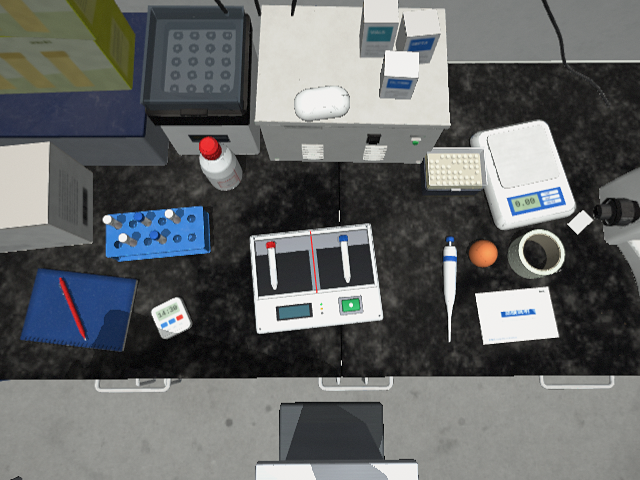

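View pics/side0.png

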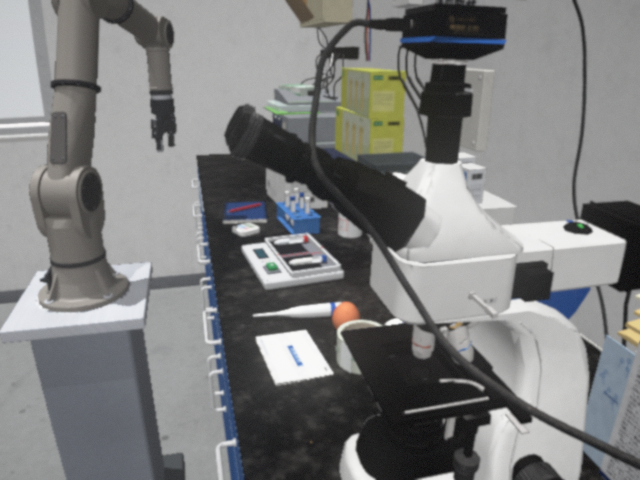

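The top view shows the red tube at about (272,265), the scan line at (314,262), the blue tube at (346,258) and the green key at (350,306). The side view adds little, since the reader is small and far off there. I'll measure from the top view.

```bash
cat > h.py <<'E'
import numpy as np, cv2
from bench import ctrl
def ray(c,px,z):
    K=np.array([[c["fx"],0,c["cx"]],[0,c["fy"],c["cy"]],[0,0,1]])
    u=cv2.undistortPoints(np.array(px,float).reshape(-1,1,2),K,np.array(c["dist"])).reshape(-1,2)
    R=np.array(c["R"]);o=-R.T@c["t"];d=np.c_[u,np.ones(len(u))]@R
    return o+d*((np.reshape(z,-1)-o[2])/d[:,2])[:,None]
def mask(im,kind):
    b,g,r=[im[...,i].astype(int) for i in range(3)]
    return {"red":(r>g+60)&(r>b+60),"green":(g>r+40)&(g>b+20),"blue":(b>r+50)&(b>g+25),"white":(im.min(2)>150)}[kind].astype(np.uint8)
def blobs(m,box,amin=4):
    x0,y0,x1,y1=box; n,l,s,c=cv2.connectedComponentsWithStats(m[y0:y1,x0:x1])
    return [(s[i,4],c[i]+[x0,y0],np.argwhere(l==i)[:,::-1]+[x0,y0]) for i in range(1,n) if s[i,4]>=amin]
E
python3 - <<'E'
from h import *
im=cv2.imread("pics/top0.png");c=ctrl.calibration("top");box=(245,220,390,335)
for k in("red","green","blue"):
    for a,ct,p in blobs(mask(im,k),box): print(k,a,ct.round(1),p.min(0),p.max(0),ray(c,ct,.038)[0].round(4))
box=(256,232,376,298)
for a,ct,p in blobs(mask(im,"white"),(262,238,368,292),15): print("white",a,ct.round(1),p.min(0),p.max(0))
cv2.imwrite("pics/crop0.png",cv2.resize(im[220:340,245:390],None,fx=5,fy=5,interpolation=cv2.INTER_CUBIC))
E
```

```text
red 86 [313.5 263.9] [310 236] [317 292] [0.5381 0.0444 0.038 ]
red 53 [270.1 244.5] [266 242] [274 247] [0.5792 0.1346 0.038 ]
green 190 [350.4 304.7] [342 298] [359 311] [ 0.454  -0.0303  0.038 ]
blue 53 [343.  237.9] [339 235] [347 241] [ 0.5927 -0.0172  0.038 ]
white 424 [292.6 244.3] [275 238] [310 252]
white 238 [324.  242.3] [312 238] [338 249]
white 115 [356.4 240.6] [348 238] [366 244]
white 52 [263.7 247.7] [262 241] [266 253]
white 253 [345.3 260.6] [341 241] [350 282]
white 258 [272.4 267.3] [268 248] [277 289]
white 242 [347.4 288.8] [318 284] [367 291]
white 15 [310.9 290.7] [305 290] [315 291]
```

View pics/crop0.png

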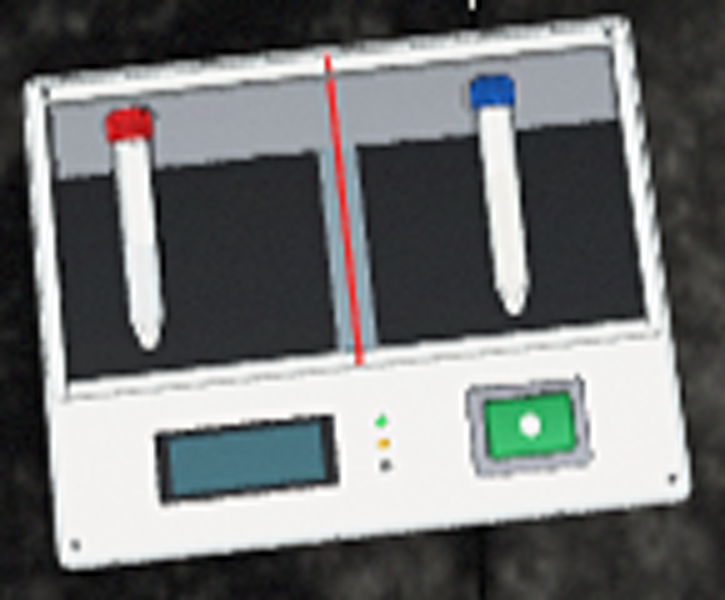

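The crop shows the red tube from cap (130,125) to tip (150,345), the scan line from (327,55) to (360,362), the blue tube on the other side and the key at (530,425), all in crop pixels. Next I'll estimate the poses and the transit.

```bash
cat >> h.py <<'E'
from scipy.spatial.transform import Rotation as Ro
def fitline(p): # points -> centre, unit dir (+x)
    v=cv2.fitLine(np.float32(p),cv2.DIST_HUBER,0,.01,.01).ravel(); d=v[:2]*np.sign(v[0]); return v[2:],d
def tool():
    s=ctrl.read_state(); return s["tcp_pos"],Ro.from_rotvec(s["orientation"]).as_matrix(),s
E
python3 - <<'E'
from h import *
im=cv2.imread("pics/top0.png");c=ctrl.calibration("top")
L=[p for a,ct,p in blobs(mask(im,"red"),(245,220,390,335)) if a>70][0]
P=ray(c,L,.030);ce,d=fitline(P[:,:2]);yaw=np.arctan2(d[1],d[0]);print("line",ce,yaw)
key=ray(c,[350.8,305],.040)[0];print("key",key)
X=np.array([np.cos(yaw),np.sin(yaw)]);Y=np.array([-X[1],X[0]])
o=key[:2]+.071*X+.066*Y;print("reader o",o,"line y in it",(ce-o)@Y)
for n,(b0,b1) in dict(red=((262,241),(282,289)),blue=((335,236),(355,282))).items():
    m=mask(im,"white")|mask(im,n)
    q=[p for a,ct,p in blobs(mask(im,"white"),(*b0,*b1),200)][-1]
    tc,td=fitline(ray(c,q,.0376)[:,:2]);print(n,tc,np.arctan2(td[1],td[0])-yaw,(tc-o)@X,(tc-o)@Y)
p,R,s=tool();print(R.round(3))
# goal: tool x along +-X, z down
for sg in(1,-1):
    x=np.r_[sg*X,0];z=np.array([0,0,-1.]);G=np.c_[x,np.cross(z,x),z]
    print(sg,Ro.from_matrix(R.T@G).as_rotvec(),"to over reader",R.T@(np.r_[o+.02*X,.23]-p))
E
```

```text
line [0.53965104 0.04461191] 0.104467094
key [ 0.45335263 -0.03097476  0.04      ]
reader o [0.51708327 0.0420691 ] line y in it 0.00017564277331934597
red [0.53190935 0.1288456 ] 0.0040364787 0.023794060671824293 0.08475739806796441
blue [ 0.54501575 -0.02130238] -0.020000756 0.021172005039347568 -0.06593871169457526
[[-0.929  0.369 -0.001]
 [ 0.369  0.929 -0.002]
 [-0.    -0.002 -1.   ]]
1 [-5.35022140e-04  2.80370755e-03  2.65936455e+00] to over reader [-0.48281644 -0.31026305  0.00104181]
-1 [-2.06753376e-03 -3.94540556e-04 -4.82226666e-01] to over reader [-0.48281644 -0.31026305  0.00104181]
```

Careful with the scale: shifts go in shares of 50 mm and turns go in shares of pi/2 rad. That gives: -0.04 m is -0.8, -0.026 m is -0.52.

Call:
pendant(motion={"moves":[[0, 0, 0, -0.8, -0.52, 0, 0], [0, 0, 0, -0.8, -0.52, 0, 0], [0, 0, 0, -0.8, -0.52, 0, 0], [0, 0, 0, -0.8, -0.52, 0, 0], [0, 0, 0, -0.8, -0.52, 0, 0]]}, force=30)

```text
time_s: 0.6
tcp_pos: [0.3414, 0.3147, 0.231]
orientation: [-0.589, -3.086, 0.001]
contact_force: [0.9, 0.2, 0.2]
grip_width: 0.0125
gripper_force: 0.0
```

Call:
pendant(motion={"moves":[[0, 0, 0, -0.8, -0.52, 0, 0], [0, 0, 0, -0.8, -0.52, 0, 0], [0, 0, 0, -0.8, -0.52, 0, 0], [0, 0, 0, -0.8, -0.52, 0, 0], [0, 0, 0, -0.8, -0.52, 0, 0]]})

```text
time_s: 1.1
tcp_pos: [0.4792, 0.1204, 0.2311]
orientation: [-0.589, -3.085, -0.0]
contact_force: [0.3, 1.1, 0.4]
grip_width: -0.0002
gripper_force: 0.0
```

Call:
pendant(motion={"moves":[[0, 0, -0.0764, 0, 0, 0, 0], [0, 0, -0.0764, 0, 0, 0, 0], [0, 0, -0.0764, 0, 0, 0, 0], [0, 0, -0.0764, 0, 0, 0, 0], [0, 0, 0, 0, 0, 0, 0]]})

```text
time_s: 1.6
tcp_pos: [0.4784, 0.1219, 0.2308]
orientation: [0.16, -3.136, 0.0]
contact_force: [-0.6, -0.3, -0.4]
grip_width: -0.0002
gripper_force: 0.0
```

```bash
python3 - <<'E'
from h import *
p,R,s=tool();print(p,R.round(3),s["grip_width"],s["contact_force"])
im=ctrl.snapshot("wrist");cv2.imwrite("pics/w1.png",im);import pickle;pickle.dump(ctrl.calibration("wrist"),open("w1.pkl","wb"))
E
```

```text
[0.47838774 0.12190538 0.23080106] [[-0.995 -0.102 -0.001]
 [-0.102  0.995 -0.   ]
 [ 0.001 -0.    -1.   ]] -0.00017967579657662163 [-0.62589953 -0.26256287 -0.44157352]
```

View pics/w1.png

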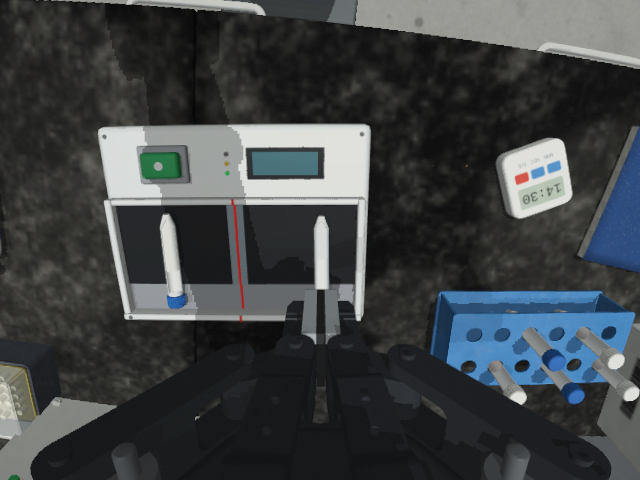

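The wrist picture shows the red tube's body at (320,252) with its cap hidden by the fingers, the line from (235,200) to (242,320) and the key at (160,166). I'll use it to cross-check the positions.

```bash
cat >> h.py <<'E'
def measure(im,c,lb,tb,kb=None): # line box, tube box, key box -> pixels cast
    L=[p for a,ct,p in blobs(mask(im,"red"),lb,25)]; L=np.vstack(L)
    ce,d=fitline(ray(c,L,.030)[:,:2]);yaw=np.arctan2(d[1],d[0]);X=np.array([np.cos(yaw),np.sin(yaw)]);Y=np.array([-X[1],X[0]])
    q=max(blobs(mask(im,"white"),tb,50),key=lambda t:t[0])[2];T=ray(c,q,.0376)[:,:2];tc,td=fitline(T)
    s=(T-tc)@td;tip=tc+td*s.min();mid=tip+.045*td
    print("line",ce,"yaw",yaw,"tube mid",mid,"rel yaw",np.arctan2(td[1],td[0])-yaw,"y off",(mid-ce)@Y,"bounds",q.min(0),q.max(0))
    if kb:
        k=blobs(mask(im,"green"),kb,100)[0][2];kc=(k.min(0)+k.max(0))/2;K=ray(c,kc,.04)[0];o=K[:2]+.071*X+.066*Y
        print("key",K,"o",o,"line y",(ce-o)@Y,"tube mid x,y from scan",(mid-o)@X-.02,(mid-o)@Y)
E
python3 - <<'E'
from h import *;import pickle
measure(cv2.imread("pics/w1.png"),pickle.load(open("w1.pkl","rb")),(228,205,250,305),(300,208,340,286),(135,145,190,190))
E
```

```text
line [0.5393433  0.04345558] yaw 0.1063897 tube mid [0.53372369 0.12737314] rel yaw -0.0044485778 y off 0.08403982951711307 bounds [314 216] [328 285]
key [ 0.45444987 -0.02897359  0.04      ] o [0.51803995 0.04419267] line y -0.002995101492024969 tube mid x,y from scan 0.004427923492416663 0.08104472802508811
```

To row units: 0.045 m is 0.9, -0.028 m is -0.56.

Call:
pendant(motion={"moves":[[0, 0, 0, -0.56, 0.08, 0.4, 0], [0, 0, 0, -0.56, 0.07, 0.9, 0], [0, 0, 0, 0, 0, 0.9, 0], [0, 0, 0, 0, 0, 0.9, 0], [0, 0, 0, 0, 0, 0.2, 0]]})

```text
time_s: 2.15
tcp_pos: [0.5272, 0.1338, 0.0634]
orientation: [0.157, -3.126, 0.005]
contact_force: [-1.0, -0.1, -0.4]
grip_width: -0.0001
gripper_force: 0.0
```

Call:
pendant(motion={"moves":[[0, 0, 0, 0, 0, 0, 0], [0, 0, 0, 0, 0, 0.16, 0], [0, 0, 0, 0, 0, 0.08, 0], [0, 0, 0, 0, 0, 0, 0]]})

```text
time_s: 2.55
tcp_pos: [0.5329, 0.1351, 0.0581]
orientation: [-0.16, 3.135, 0.001]
contact_force: [-0.3, 0.3, -0.2]
grip_width: -0.0005
gripper_force: 0.0
```

Call:
pendant(motion={"moves":[[0, 0, 0, 0, 0, 0.06, 0], [0, 0, 0, 0, 0, 0, 0]]})

```text
time_s: 2.75
tcp_pos: [0.5323, 0.1349, 0.0543]
orientation: [-0.16, 3.137, 0.0]
contact_force: [-0.7, 1.1, -0.5]
grip_width: 0.0
gripper_force: 0.0
```

To row units: 0.004 m is 0.08.

Call:
pendant(motion={"moves":[[0, 0, 0, 0, 0, 0.08, 0], [0, 0, 0, 0, 0, 0, 0]]})

```text
time_s: 2.95
tcp_pos: [0.5317, 0.1348, 0.0496]
orientation: [0.161, -3.137, 0.0]
contact_force: [0.2, -0.7, -0.0]
grip_width: 0.0002
gripper_force: 0.0
```

Call:
pendant(motion={"moves":[[0, 0, 0, 0, 0, 0.04, 0], [0, 0, 0, 0, 0, 0, 0]]})

```text
time_s: 3.15
tcp_pos: [0.5319, 0.1348, 0.0476]
orientation: [0.161, -3.137, 0.0]
contact_force: [-0.1, 0.6, 0.0]
grip_width: 0.0
gripper_force: 0.0
```

Call:
pendant(motion={"moves":[[0, 0, 0, 0, 0, 0.02, 0], [0, 0, 0, 0, 0, 0, 0]]})

```text
time_s: 3.35
tcp_pos: [0.532, 0.1348, 0.0468]
orientation: [0.161, -3.137, 0.0]
contact_force: [0.3, -0.3, 0.5]
grip_width: -0.0001
gripper_force: 0.0
```

To row units: 0.001 m is 0.02.

Call:
pendant(motion={"moves":[[0, 0, 0, 0, 0, 0.02, 0], [0, 0, 0, 0, 0, 0, 0]]})

```text
time_s: 3.55
tcp_pos: [0.532, 0.1348, 0.0458]
orientation: [0.161, -3.137, 0.0]
contact_force: [-0.3, 0.5, 0.7]
grip_width: 0.0002
gripper_force: 0.0
```

Call:
pendant(motion={"moves":[[0, 0, 0, 0, 0, 0.014, 0], [0, 0, 0, 0, 0, 0, 0]]})

```text
time_s: 3.75
tcp_pos: [0.5322, 0.1349, 0.0453]
orientation: [-0.161, 3.137, 0.0]
contact_force: [-0.9, 0.1, 0.1]
grip_width: 0.0001
gripper_force: 0.2
```

To row units: 0.0007 m is 0.014.

Call:
pendant(motion={"moves":[[0, 0, 0, 0, 0, 0.014, 0], [0, 0, 0, 0, 0, 0, 0]]})

```text
time_s: 3.95
tcp_pos: [0.5322, 0.135, 0.0452]
orientation: [-0.161, 3.137, 0.001]
contact_force: [-1.0, -0.4, 4.0]
grip_width: 0.0003
gripper_force: 2.1
```

Call:
pendant(motion={"moves":[[0, 0, 0, 0, 0, 0.01, 0], [0, 0, 0, 0, 0, 0, 0]]})

```text
time_s: 4.15
tcp_pos: [0.5323, 0.1351, 0.0451]
orientation: [-0.161, 3.137, 0.001]
contact_force: [-2.5, 0.8, 7.1]
grip_width: 0.0001
gripper_force: 3.6
```

Call:
pendant(motion={"moves":[[0, 0, 0, 0, -0.12, -0.012, 0], [0, 0, 0, 0, -0.18, 0, 0], [0, 0, 0, 0, -0.18, 0, 0], [0, 0, 0, 0, -0.12, 0, 0], [0, 0, 0, 0, 0, 0, 0]]})

```text
time_s: 4.65
tcp_pos: [0.5357, 0.1028, 0.0445]
orientation: [-0.156, 3.137, -0.002]
contact_force: [-0.1, -0.5, 2.5]
grip_width: -0.0001
gripper_force: 1.6
```

Call:
pendant(motion={"moves":[[0, 0, 0, 0, 0, -0.3, 0], [0, 0, 0, 0, 0, -0.7, 0], [0, 0, 0, 0, 0.04, -0.6, 0], [0, 0, 0, 0.5, 0.36, -0.6, 0], [0, 0, 0, 0.5, 0.36, 0, 0]]})

```text
time_s: 5.15
tcp_pos: [0.4846, 0.1385, 0.1585]
orientation: [-0.157, 3.129, 0.004]
contact_force: [-1.3, 0.5, 0.1]
grip_width: -0.0003
gripper_force: 0.0
```

```bash
python3 - <<'E'
from h import *
p,R,s=tool();print(p,R.round(3))
c=ctrl.calibration("wrist");im=ctrl.snapshot("wrist");cv2.imwrite("pics/w2.png",im)
E
```

```text
[0.48462491 0.13851661 0.15848631] [[-0.995 -0.1    0.009]
 [-0.1    0.995  0.003]
 [-0.009  0.002 -1.   ]]
```

View pics/w2.png

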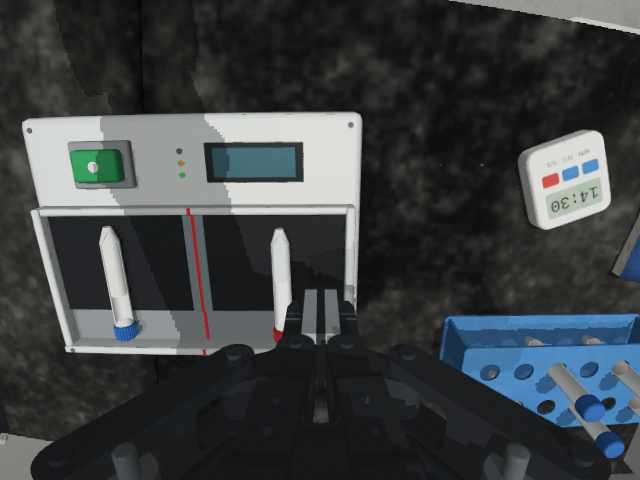

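The tube has rolled: its body is now at (281,270), parallel to the line, which runs from (188,208) to (208,340). I'll measure the offset.

```bash
python3 - <<'E'
from h import *
p,R,s=tool();c=ctrl.calibration("wrist");im=ctrl.snapshot("wrist")
measure(im,c,(180,212,215,340),(265,220,292,308),(65,135,140,195))
print(p)
E
```

```text
line [0.53352   0.0429766] yaw 0.11631777 tube mid [0.53566644 0.11193419] rel yaw -0.010835938 y off 0.0682425142854277 bounds [265 241] [282 307]
key [ 0.45435098 -0.02793309  0.04      ] o [0.51721154 0.04586088] line y -0.004757477430823366 tube mid x,y from scan 0.005998370853568663 0.06348503685460433
[0.47698464 0.14281048 0.15590174]
```

To row units: 0.04 m is 0.8, 0.035 m is 0.7.

Call:
pendant(motion={"moves":[[0, 0, 0, -0.56, -0.26, 0.4, 0], [0, 0, 0, -0.546, -0.27, 0.8, 0], [0, 0, 0, 0, 0, 0.7, 0], [0, 0, 0, 0, 0, 0.1, 0], [0, 0, 0, 0, 0, 0, 0]]})

```text
time_s: 5.75
tcp_pos: [0.5375, 0.1169, 0.0533]
orientation: [0.161, -3.133, 0.001]
contact_force: [0.5, -0.3, -0.4]
grip_width: -0.0001
gripper_force: 0.0
```

Call:
pendant(motion={"moves":[[0, 0, 0, 0, 0, 0, 0], [0, 0, 0, 0, 0, 0, 0]]})

```text
time_s: 5.95
tcp_pos: [0.5405, 0.1179, 0.057]
orientation: [-0.162, 3.133, 0.002]
contact_force: [0.5, 0.8, -0.3]
grip_width: -0.0003
gripper_force: 0.0
```

To row units: 0.0055 m is 0.11, 0.005 m is 0.1.

Call:
pendant(motion={"moves":[[0, 0, 0, 0.11, 0.09, 0.1, 0], [0, 0, 0, 0, 0, 0.09, 0], [0, 0, 0, 0, 0, 0, 0], [0, 0, 0, 0, 0, 0, 0]]})

```text
time_s: 6.35
tcp_pos: [0.533, 0.121, 0.0453]
orientation: [0.161, -3.137, 0.0]
contact_force: [0.3, 0.4, -0.9]
grip_width: -0.0001
gripper_force: 0.0
```

Call:
pendant(motion={"moves":[[0, 0, 0, 0, 0, 0.02, 0], [0, 0, 0, 0, 0, 0, 0]]})

```text
time_s: 6.55
tcp_pos: [0.5334, 0.1212, 0.0448]
orientation: [-0.16, 3.137, 0.001]
contact_force: [-0.4, 1.2, 2.1]
grip_width: 0.0003
gripper_force: 1.4
```

To row units: -0.01 m is -0.2, 0.0003 m is 0.006.

Call:
pendant(motion={"moves":[[0, 0, 0, 0, 0, 0.006, 0], [0, 0, 0, 0, -0.14, 0, 0], [0, 0, 0, 0, -0.2, 0, 0], [0, 0, 0, 0, -0.2, 0, 0], [0, 0, 0, 0, -0.2, 0, 0]]})

```text
time_s: 7.05
tcp_pos: [0.5376, 0.0838, 0.0447]
orientation: [-0.161, 3.136, 0.0]
contact_force: [-0.4, -0.2, 1.1]
grip_width: -0.0001
gripper_force: 0.0
```

Call:
pendant(motion={"moves":[[0, 0, 0, 0, 0, 0, 0]]})

```text
time_s: 7.15
tcp_pos: [0.5375, 0.0817, 0.0441]
orientation: [-0.156, 3.137, -0.003]
contact_force: [0.4, -1.6, 2.3]
grip_width: -0.0002
gripper_force: 1.5
```

Call:
pendant(motion={"moves":[[0, 0, 0, 0, 0, -0.2, 0], [0, 0, 0, 0, 0.36, -0.2, 0], [0, 0, 0, 0, 0, 0.2, 0], [0, 0, 0, 0, 0, 0.12, 0], [0, 0, 0, 0, 0, 0, 0]]})

```text
time_s: 7.65
tcp_pos: [0.5334, 0.1014, 0.0462]
orientation: [0.161, -3.133, 0.002]
contact_force: [-0.6, 0.2, -0.7]
grip_width: 0.0002
gripper_force: 0.0
```

To row units: 0.0005 m is 0.01.

Call:
pendant(motion={"moves":[[0, 0, 0, 0, 0, 0, 0], [0, 0, 0, 0, 0, 0.01, 0], [0, 0, 0, 0, 0, 0, 0]]})

```text
time_s: 7.95
tcp_pos: [0.5352, 0.1016, 0.0475]
orientation: [-0.159, 3.137, -0.0]
contact_force: [0.8, 0.8, -0.3]
grip_width: 0.0002
gripper_force: 0.0
```

Call:
pendant(motion={"moves":[[0, 0, 0, 0, 0, 0.016, 0], [0, 0, 0, 0, 0, 0, 0]]})

```text
time_s: 8.15
tcp_pos: [0.5351, 0.1019, 0.0467]
orientation: [0.16, -3.137, 0.0]
contact_force: [0.5, -0.1, -0.1]
grip_width: 0.0001
gripper_force: 0.0
```

To row units: 0.0015 m is 0.03.

Call:
pendant(motion={"moves":[[0, 0, 0, 0, 0, 0.03, 0], [0, 0, 0, 0, 0, 0, 0]]})

```text
time_s: 8.35
tcp_pos: [0.535, 0.102, 0.0451]
orientation: [0.161, -3.137, 0.0]
contact_force: [0.1, 0.6, -0.4]
grip_width: 0.0
gripper_force: 0.0
```

Call:
pendant(motion={"moves":[[0, 0, 0, 0, 0, 0.01, 0], [0, 0, 0, 0, 0, 0, 0]]})

```text
time_s: 8.55
tcp_pos: [0.5351, 0.1022, 0.0448]
orientation: [-0.161, 3.137, 0.0]
contact_force: [0.1, 0.3, 0.1]
grip_width: -0.0007
gripper_force: 0.2
```

To row units: -0.01 m is -0.2, 0.0007 m is 0.014.

Call:
pendant(motion={"moves":[[0, 0, 0, 0, 0, 0.014, 0], [0, 0, 0, 0, -0.14, 0, 0], [0, 0, 0, 0, -0.2, 0, 0], [0, 0, 0, 0, -0.2, 0, 0], [0, 0, 0, 0, -0.2, 0, 0]]})

```text
time_s: 9.05
tcp_pos: [0.5394, 0.0647, 0.0449]
orientation: [-0.161, 3.136, 0.0]
contact_force: [0.8, 1.0, 0.6]
grip_width: -0.0002
gripper_force: 0.0
```

Call:
pendant(motion={"moves":[[0, 0, 0, 0, 0, 0, 0]]})

```text
time_s: 9.15
tcp_pos: [0.5395, 0.0626, 0.0443]
orientation: [-0.155, 3.137, -0.003]
contact_force: [-0.3, 0.0, 3.0]
grip_width: 0.0
gripper_force: 2.0
```

Call:
pendant(motion={"moves":[[0, 0, 0, 0, 0, -0.3, 0], [0, 0, 0, 0, 0, -0.7, 0], [0, 0, 0, 0.2, 0.04, -0.6, 0], [0, 0, 0, 0.5, 0.36, -0.6, 0], [0, 0, 0, 0.5, 0.36, 0, 0]]})

```text
time_s: 9.65
tcp_pos: [0.4783, 0.0977, 0.158]
orientation: [-0.158, 3.128, 0.003]
contact_force: [0.6, 0.1, -0.4]
grip_width: 0.0004
gripper_force: 0.0
```

Call:
pendant(motion={"moves":[[0, 0, 0, 0, 0, 0, 0], [0, 0, 0, 0, 0, 0, 0]]})

```text
time_s: 9.85
tcp_pos: [0.4749, 0.0977, 0.1539]
orientation: [-0.164, 3.137, 0.0]
contact_force: [-0.0, -0.8, 0.4]
grip_width: -0.0
gripper_force: 0.0
```

```bash
python3 - <<'E'
from h import *
p,R,s=tool();c=ctrl.calibration("wrist");im=ctrl.snapshot("wrist");print(p)
cv2.imwrite("pics/w3.png",im);import pickle;pickle.dump(c,open("w3.pkl","wb"))
E
```

```text
[0.47491458 0.09770274 0.15389327]
```

View pics/w3.png

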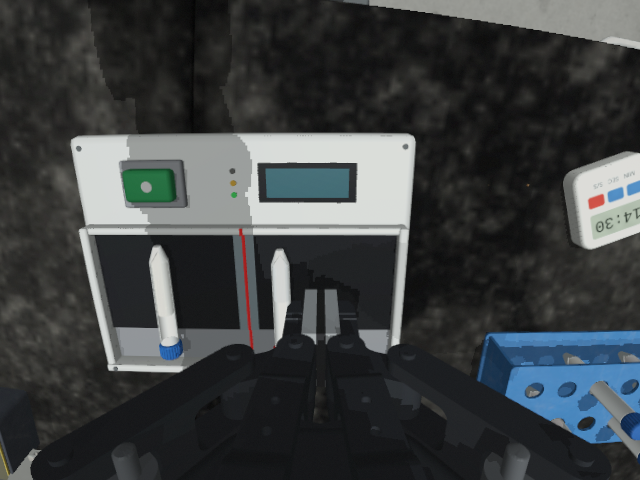

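The tube is now at (281,280) and the line runs from (241,230) to (250,345), so it is roughly 30 mm off. I'll measure it.

```bash
python3 - <<'E'
from h import *;import pickle
measure(cv2.imread("pics/w3.png"),pickle.load(open("w3.pkl","rb")),(234,235,256,335),(265,242,287,310),(115,155,190,210))
E
```

```text
line [0.5302286  0.04247227] yaw 0.10240036 tube mid [0.53978431 0.07107497] rel yaw -0.024235383 y off 0.02747607410443613 bounds [271 250] [286 309]
key [ 0.45429031 -0.02908293  0.04      ] o [0.51817177 0.04382906] line y -0.0025821554788471356 tube mid x,y from scan 0.004284443964333286 0.024893918625588995
```

To row units: 0.04 m is 0.8, 0.035 m is 0.7.

Call:
pendant(motion={"moves":[[0, 0, 0, -0.62, -0.23, 0.4, 0], [0, 0, 0, -0.62, -0.23, 0.8, 0], [0, 0, 0, 0, 0, 0.7, 0], [0, 0, 0, 0, 0, 0.06, 0], [0, 0, 0, 0, 0, 0, 0]]})

```text
time_s: 10.4
tcp_pos: [0.5374, 0.0799, 0.0563]
orientation: [0.159, -3.134, 0.002]
contact_force: [-0.2, -1.1, 0.4]
grip_width: 0.0003
gripper_force: 0.0
```

Call:
pendant(motion={"moves":[[0, 0, 0, 0, 0, 0, 0], [0, 0, 0, 0, 0, 0, 0]]})

```text
time_s: 10.6
tcp_pos: [0.5397, 0.0811, 0.0596]
orientation: [-0.161, 3.133, 0.001]
contact_force: [0.1, 0.0, 0.9]
grip_width: -0.0004
gripper_force: 0.0
```

To row units: 0.007 m is 0.14, 0.005 m is 0.1.

Call:
pendant(motion={"moves":[[0, 0, 0, 0, 0, 0.14, 0], [0, 0, 0, 0, 0, 0.1, 0], [0, 0, 0, 0, 0, 0, 0], [0, 0, 0, 0, 0, 0, 0]]})

```text
time_s: 11.0
tcp_pos: [0.538, 0.0807, 0.0454]
orientation: [0.161, -3.137, 0.0]
contact_force: [0.3, 0.7, 0.2]
grip_width: -0.0002
gripper_force: 0.0
```

Call:
pendant(motion={"moves":[[0, 0, 0, 0, 0, 0.02, 0], [0, 0, 0, 0, 0, 0, 0]]})

```text
time_s: 11.2
tcp_pos: [0.5381, 0.0808, 0.045]
orientation: [0.161, -3.137, -0.001]
contact_force: [-1.9, 0.9, 3.1]
grip_width: -0.0003
gripper_force: 1.9
```

To row units: -0.01 m is -0.2, -0.007 m is -0.14.

Call:
pendant(motion={"moves":[[0, 0, 0, 0, 0, 0.004, 0], [0, 0, 0, 0, -0.14, 0, 0], [0, 0, 0, 0, -0.2, 0, 0], [0, 0, 0, 0, -0.2, 0, 0], [0, 0, 0, 0, -0.2, 0, 0]]})

```text
time_s: 11.7
tcp_pos: [0.5423, 0.0435, 0.0447]
orientation: [-0.161, 3.137, 0.0]
contact_force: [-0.4, -1.0, -0.5]
grip_width: -0.0002
gripper_force: 0.0
```

Call:
pendant(motion={"moves":[[0, 0, 0, 0, 0, 0, 0]]})

```text
time_s: 11.8
tcp_pos: [0.5421, 0.0415, 0.0442]
orientation: [-0.156, 3.137, -0.002]
contact_force: [-0.3, -0.6, -0.1]
grip_width: 0.0001
gripper_force: 0.0
```

Call:
pendant(motion={"moves":[[0, 0, 0, 0, 0, -0.3, 0], [0, 0, 0, 0, 0, -0.7, 0], [0, 0, 0, 0.2, 0.04, -0.6, 0], [0, 0, 0, 0.5, 0.5, -0.6, 0], [0, 0, 0, 0.5, 0.5, 0, 0]]})

```text
time_s: 12.3
tcp_pos: [0.48, 0.0903, 0.1582]
orientation: [-0.157, 3.128, 0.003]
contact_force: [-0.2, 1.1, -0.7]
grip_width: 0.0002
gripper_force: 0.0
```

Call:
pendant(motion={"moves":[[0, 0, 0, 0, 0, 0, 0], [0, 0, 0, 0, 0, 0, 0]]})

```text
time_s: 12.5
tcp_pos: [0.4763, 0.0907, 0.1541]
orientation: [0.165, -3.137, -0.001]
contact_force: [0.9, -1.3, -0.3]
grip_width: 0.0004
gripper_force: 0.0
```

```bash
python3 - <<'E'
from h import *
p,R,s=tool();c=ctrl.calibration("wrist");im=ctrl.snapshot("wrist");print(p)
cv2.imwrite("pics/w4.png",im);import pickle;pickle.dump(c,open("w4.pkl","wb"))
E
```

```text
[0.47631661 0.09068751 0.15413476]
```

View pics/w4.png

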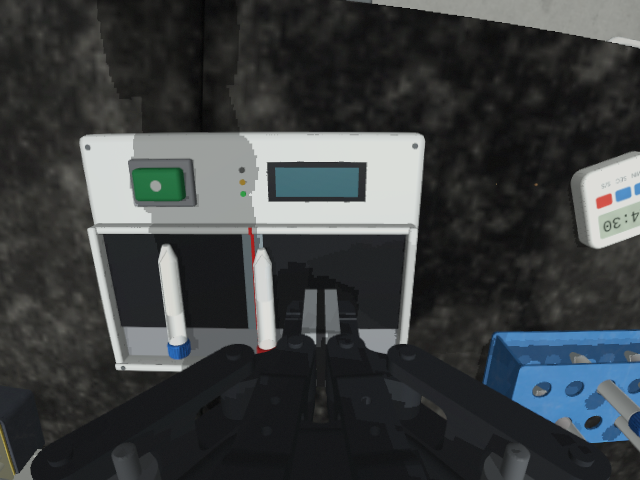

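```bash
python3 - <<'E'
from h import *;import pickle
im=cv2.imread("pics/w4.png");c=pickle.load(open("w4.pkl","rb"))
measure(im,c,(244,228,257,262),(252,244,276,312),(120,150,198,210))
c3=pickle.load(open("w3.pkl","rb"));im3=cv2.imread("pics/w3.png")
for m,cc,lb,tb,bb in((im3,c3,(234,235,256,250),(265,242,287,312),(145,240,180,310)),(im,c,(244,235,257,250),(252,244,276,312),(152,240,188,310))):
    L=np.vstack([p for a,ct,p in blobs(mask(m,"red"),lb,3)]);a=ray(cc,[L.mean(0)],.03)[0][:2]
    X=np.array([np.cos(.104),np.sin(.104)]);Y=np.array([-X[1],X[0]])
    for b in(tb,bb):
        q=max(blobs(mask(m,"white"),b,50),key=lambda t:t[0])[2];q=q[q[:,1]<300];T=ray(cc,q,.0376)[:,:2];tc,td=fitline(T);print((tc-a)@Y,(tc-a)@X,np.arctan2(td[1],td[0])-.104)
E
```

```text
line [0.49506557 0.03856356] yaw 0.13076092 tube mid [0.54102358 0.05170305] rel yaw -0.020441003 y off 0.00703491243079236 bounds [253 248] [273 311]
key [ 0.4543979  -0.02917014  0.04      ] o [0.51618612 0.04552401] line y -0.0041471454482161505 tube mid x,y from scan 0.005431091318344405 0.0028877669825762096
0.028046820075418994 0.024940787538013005 -0.029225402
-0.06638706308354167 0.024596184030794745 -0.029841594
0.007856665321822503 0.025205381705627056 0.005008094
-0.06626661087477612 0.024181292483538803 -0.025212236
```

To row units: 0.04 m is 0.8, 0.035 m is 0.7.

Call:
pendant(motion={"moves":[[0, 0, 0, -0.62, -0.4, 0.4, 0], [0, 0, 0, -0.6, -0.42, 0.8, 0], [0, 0, 0, 0, 0, 0.7, 0], [0, 0, 0, 0, 0, 0.06, 0], [0, 0, 0, 0, 0, 0, 0]]})

```text
time_s: 13.05
tcp_pos: [0.5384, 0.0557, 0.0583]
orientation: [0.159, -3.134, 0.001]
contact_force: [0.2, 0.5, 0.6]
grip_width: -0.0
gripper_force: 0.0
```

Call:
pendant(motion={"moves":[[0, 0, 0, 0, 0, 0, 0], [0, 0, 0, 0, 0, 0.12, 0], [0, 0, 0, 0, 0, 0.08, 0], [0, 0, 0, 0, 0, 0, 0], [0, 0, 0, 0, 0, 0, 0]]})

```text
time_s: 13.55
tcp_pos: [0.5393, 0.0565, 0.0497]
orientation: [-0.161, 3.137, 0.0]
contact_force: [-0.8, -0.3, -0.3]
grip_width: 0.0
gripper_force: 0.0
```

Call:
pendant(motion={"moves":[[0, 0, 0, 0, 0, 0.02, 0], [0, 0, 0, 0, 0, 0, 0]]})

```text
time_s: 13.75
tcp_pos: [0.5394, 0.0564, 0.0485]
orientation: [-0.161, 3.137, 0.0]
contact_force: [-0.2, -0.4, 0.1]
grip_width: 0.0005
gripper_force: 0.0
```

To row units: 0.0028 m is 0.056.

Call:
pendant(motion={"moves":[[0, 0, 0, 0, 0, 0.056, 0], [0, 0, 0, 0, 0, 0, 0]]})

```text
time_s: 13.95
tcp_pos: [0.5394, 0.0563, 0.0455]
orientation: [-0.16, 3.137, -0.0]
contact_force: [-0.8, 0.4, 0.3]
grip_width: 0.0002
gripper_force: 0.0
```

Call:
pendant(motion={"moves":[[0, 0, 0, 0, 0, 0.02, 0], [0, 0, 0, 0, 0, 0, 0]]})

```text
time_s: 14.15
tcp_pos: [0.5394, 0.0563, 0.0452]
orientation: [-0.16, 3.137, 0.0]
contact_force: [-1.5, -0.6, 4.1]
grip_width: -0.0
gripper_force: 2.1
```

To row units: -0.004 m is -0.08, -0.0035 m is -0.07.

Call:
pendant(motion={"moves":[[0, 0, 0, 0, -0.08, 0, 0], [0, 0, 0, 0, -0.08, 0, 0], [0, 0, 0, 0, -0.08, 0, 0], [0, 0, 0, 0, -0.07, 0, 0], [0, 0, 0, 0, 0, 0, 0]]})

```text
time_s: 14.65
tcp_pos: [0.5413, 0.0397, 0.0452]
orientation: [-0.159, 3.137, -0.001]
contact_force: [-1.9, 0.3, 5.7]
grip_width: 0.0001
gripper_force: 2.7
```

Call:
pendant(motion={"moves":[[0, 0, 0, 0, 0, 0, 0], [0, 0, 0, 0, 0, 0, 0]]})

```text
time_s: 14.85
tcp_pos: [0.5413, 0.0403, 0.0452]
orientation: [-0.16, 3.137, -0.0]
contact_force: [-0.8, -0.6, 6.0]
grip_width: 0.0001
gripper_force: 2.7
```

Call:
pendant(motion={"moves":[[0, 0, 0, 0, 0, -0.08, 0], [0, 0, 0, 0, 0, -0.7, 0], [0, 0, 0, 0.2, 0.04, -0.7, 0], [0, 0, 0, 0.5, 0.7, -0.6, 0], [0, 0, 0, 0.5, 0.7, 0, 0]]})

```text
time_s: 15.35
tcp_pos: [0.4786, 0.1047, 0.1514]
orientation: [-0.153, 3.128, 0.003]
contact_force: [1.2, 0.6, 0.0]
grip_width: 0.0001
gripper_force: 0.0
```

Call:
pendant(motion={"moves":[[0, 0, 0, 0, 0, 0, 0], [0, 0, 0, 0, 0, 0, 0]]})

```text
time_s: 15.55
tcp_pos: [0.4744, 0.1059, 0.1471]
orientation: [0.165, -3.137, -0.0]
contact_force: [0.4, -0.2, 0.6]
grip_width: 0.0001
gripper_force: 0.0
```

```bash
python3 - <<'E'
from h import *
p,R,s=tool();c=ctrl.calibration("wrist");im=ctrl.snapshot("wrist");print(p)
cv2.imwrite("pics/w5.png",im);import pickle;pickle.dump(c,open("w5.pkl","wb"))
E
```

```text
[0.47442559 0.10591614 0.14710422]
```

View pics/w5.png

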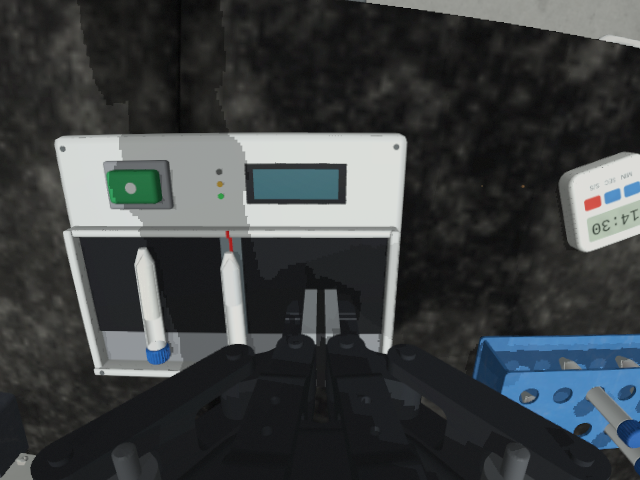

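The tube's tip (230,252) now sits right at the end of the visible line mark, (228,231) to (231,250). I'll check this numerically in the wrist and top views.

```bash
python3 - <<'E'
from h import *;import pickle
im=cv2.imread("pics/w5.png");c=pickle.load(open("w5.pkl","rb"))
X=np.array([np.cos(.104),np.sin(.104)]);Y=np.array([-X[1],X[0]])
L=np.vstack([p for a,ct,p in blobs(mask(im,"red"),(222,238,240,252),3)]);a=ray(c,[L.mean(0)],.03)[0][:2]
for b in((216,248,246,325),(125,244,166,325)):
    q=max(blobs(mask(im,"white"),b,50),key=lambda t:t[0])[2];q=q[q[:,1]<320];T=ray(c,q,.0376)[:,:2];tc,td=fitline(T);print("wrist",(tc-a)@Y,(tc-a)@X,np.arctan2(td[1],td[0])-.104,q.min(0),q.max(0))
k=blobs(mask(im,"green"),(90,150,180,215),100)[0][2];kc=(k.min(0)+k.max(0))/2;K=ray(c,kc,.04)[0];print("key",K,"line y vs key",(a-K[:2])@Y-.066)
p,R,s=tool();print("to key",R.T@(np.r_[K[:2],.05]-p))
im=ctrl.snapshot("top");cv2.imwrite("pics/top5.png",im)
E
```

```text
wrist -4.551096366243591e-05 0.03300541888124229 0.009371884 [221 253] [243 319]
wrist -0.0664653029585101 0.032180715006939774 -0.021964327 [135 249] [161 319]
key [ 0.45456167 -0.02930403  0.04      ] line y vs key -0.0024013713573274448
to key [ 0.03418462 -0.13092303  0.09709195]
```

To row units: -0.044 m is -0.88, -0.0435 m is -0.87.

Call:
pendant(motion={"moves":[[0, 0, 0, 0.24, -0.88, 0, 0], [0, 0, 0, 0.24, -0.88, 0, 0], [0, 0, 0, 0.21, -0.87, 0, 0], [0, 0, 0, 0, 0, 0, 0], [0, 0, 0, 0, 0, 0, 0]]})

```text
time_s: 16.15
tcp_pos: [0.4543, -0.0321, 0.147]
orientation: [0.151, -3.138, 0.001]
contact_force: [1.0, 0.3, 0.1]
grip_width: -0.0003
gripper_force: 0.0
```

Call:
pendant(motion={"moves":[[0, 0, 0, 0, 0, 0.8, 0], [0, 0, 0, 0, 0, 0.7, 0], [0, 0, 0, 0, 0, 0.3, 0], [0, 0, 0, 0, 0, 0, 0], [0, 0, 0, 0, 0, 0, 0]]})

```text
time_s: 16.65
tcp_pos: [0.4549, -0.0288, 0.0573]
orientation: [0.162, -3.137, 0.0]
contact_force: [0.3, 0.3, 0.9]
grip_width: 0.0001
gripper_force: 0.0
```

To row units: 0.008 m is 0.16, 0.006 m is 0.12.

Call:
pendant(motion={"moves":[[0, 0, 0, 0, 0, 0.16, 0], [0, 0, 0, 0, 0, 0.12, 0], [0, 0, 0, 0, 0, 0.08, 0], [0, 0, 0, 0, 0, 0, 0], [0, 0, 0, 0, 0, 0, 0]]})

```text
time_s: 17.15
tcp_pos: [0.4545, -0.0293, 0.0395]
orientation: [-0.161, 3.137, 0.0]
contact_force: [-0.1, 0.5, 1.4]
grip_width: 0.0001
gripper_force: 0.7
```

Call:
pendant(motion={"moves":[[0, 0, 0, 0, 0, 0.06, 0], [0, 0, 0, 0, 0, 0, 0], [0, 0, 0, 0, 0, 0, 0]]})

```text
time_s: 17.45
tcp_pos: [0.4546, -0.0293, 0.0365]
orientation: [-0.161, 3.137, 0.0]
contact_force: [-0.9, 1.0, 3.8]
grip_width: 0.0002
gripper_force: 1.5
```

To row units: 0.002 m is 0.04.

Call:
pendant(motion={"moves":[[0, 0, 0, 0, 0, 0.04, 0], [0, 0, 0, 0, 0, 0, 0], [0, 0, 0, 0, 0, 0, 0]]})

```text
time_s: 17.75
tcp_pos: [0.4547, -0.0293, 0.035]
orientation: [-0.161, 3.137, 0.001]
contact_force: [-2.2, 0.9, 8.0]
grip_width: -0.0003
gripper_force: 4.5
```

Call:
pendant(motion={"moves":[[0, 0, 0, 0, 0, 0.02, 0], [0, 0, 0, 0, 0, 0, 0], [0, 0, 0, 0, 0, 0, 0]]})

```text
time_s: 18.05
tcp_pos: [0.4547, -0.0293, 0.0349]
orientation: [-0.16, 3.137, 0.002]
contact_force: [-5.4, 1.3, 16.2]
grip_width: 0.0002
gripper_force: 8.1
```

Fully down: it is at the hard stop, with the force well above 4 N. Next I'll release it, back off and check.

To row units: -0.04 m is -0.8, -0.03 m is -0.6.

Call:
pendant(motion={"moves":[[0, 0, 0, 0, 0, -0.12, 0], [0, 0, 0, 0, 0, -0.4, 0], [0, 0, 0, 0, 0, -0.8, 0], [0, 0, 0, 0, 0, -0.8, 0], [0, 0, 0, 0, 0.8, -0.6, 0]]})

```text
time_s: 18.55
tcp_pos: [0.4516, 0.0042, 0.1715]
orientation: [-0.142, 3.135, -0.007]
contact_force: [1.1, 0.4, 0.0]
grip_width: -0.0
gripper_force: 0.0
```

Call:
pendant(motion={"moves":[[0, 0, 0, 0, 0.9, 0, 0], [0, 0, 0, 0, 0.9, 0, 0], [0, 0, 0, 0, 0, 0, 0], [0, 0, 0, 0, 0, 0, 0], [0, 0, 0, 0, 0, 0, 0]]})

```text
time_s: 19.05
tcp_pos: [0.4409, 0.0982, 0.1688]
orientation: [0.157, -3.137, 0.002]
contact_force: [0.4, -0.4, 1.1]
grip_width: -0.0
gripper_force: 0.0
```

```bash
python3 - <<'E'
from h import *
cv2.imwrite("pics/w6.png",ctrl.snapshot("wrist"))
E
```

```text
(no output)
```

View pics/w6.png

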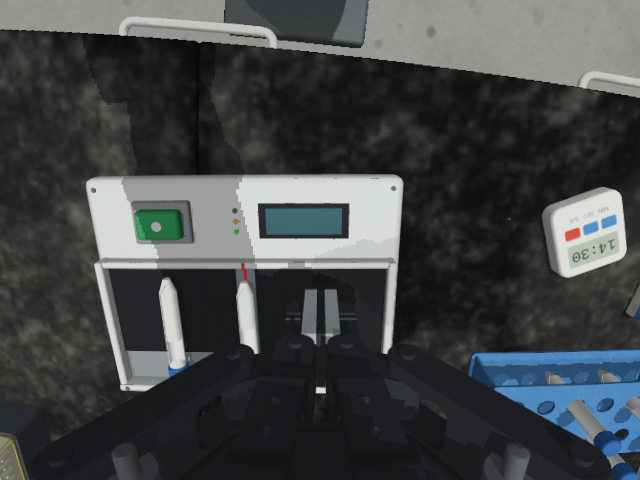

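The tube is still on the line, with its tip at (245,283) and the mark at (244,265). The key is up at (158,225), the blue tube hasn't moved, and the arm is clear, so I'm handing the job in.

```bash
python3 -c "
from bench import ctrl
print(ctrl.sign_off())"
```

```text
the job is handed in; nothing more can be done
None
```

I rolled the red-capped tube onto the scan line (0.1 mm off by the wrist camera), pressed the read key to its stop and let it come back up, left the blue-capped tube in place, and handed the job in at about 19 s; the hand-in returned no verdict.

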